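Index the bench magnifier over the weighing dish

TASK

Hook a fingertip under the pull ring of the magnifier's spring index pin, lift the pin out of its hole, swing the arm just one hole round so that the lens comes over the open weighing dish (not over the lidded jar), and let the pin spring fully home in that hole; then come away from the ring. Work it by the ring with a fingertip and do not force it, and leave the dish, jar, bottle and carton standing where they are.

Things in the scene. Friction and masses are not known exactly. Their poses are not given: they have to be found in the camera images.
- mag_arm (a joint): Angle of the swing arm about its vertical post (rad, anticlockwise from above positive, range -0.95 to 0.95). The plate below the pin has holes at -0.84, -0.42, 0, 0.42, 0.84 rad; the pin starts in the middle one (0). A positive turn takes the lens to the stand's +y and the ring to -y. Slightly stiff (0.1 N m): stays where left. Arm: flat bar 24 mm wide, top 102 mm above the table.
- index_pin (a joint): Lift of the spring index pin (m): 0 fully home in a hole, 0.010 riding on the plate's top, 0.016 upper stop. Below 0.006 it locks the arm. The spring pushes down with 4 N (home) to 7 N (top). Pin 9 mm thick with a round tip, holes 11.6 mm wide: released within 0.03 rad of a hole it drops in; let down between holes it rides on the plate until the arm brings it over one.
- pull_ring: Steel pull ring atop the pin, 8 mm wire, oval opening 64 mm wide (y) by 50 mm. Origin: centre of the opening, 156 mm above the table, pin home. x: level, along the arm to the post; z: up. The ring leans 45 degrees, top towards the post: a finger tilted 45 degrees, pointing down and along +x, goes squarely through. Free space behind it down to the arm's top, 54 mm below the origin.
- ring_top (a point): Centre of the ring's wire at its highest point, 176 mm above the table when the pin is home (wire radius 4 mm), 89 mm from the post axis. A finger through the ring lifts here from below.
- post_axis (a point): Point 90 mm above the table on the vertical axis about which the arm swings. The arm runs both ways from it: the pin is 130 mm (ring centre 110 mm) from the axis on the right-hand end (robot's right), the lens 170 mm from it on the left-hand end. Ring, pin, arm and lens swing together; the ring cannot turn on the pin.
- lens (a point): Centre of the round magnifying lens (black frame 112 mm across) on the left-hand end of the arm, 96 mm above the table.
- stand: Fixed stand: dark stone slab 350 x 320 x 20 mm with post and steel index plate (top 85 mm above the table, reaching 148 mm from the post axis). Origin on the post axis at table height; x points along the arm at joint angle 0, from pin to lens (roughly to the robot's left); y across it (roughly towards the robot); z up. The slab reaches from x -90 to +260 mm and y -160 to 160 mm.
- dish: Open aluminium weighing dish, 72 mm across, 22 mm high, loose on the slab under where the lens stands at the hole +0.42 or -0.42. Origin at the centre of its underside. Its y in the stand's frame tells the side: y > 0 wants the arm at +0.42, y < 0 at -0.42.
- jar: Amber glass jar with a lid, 60 mm across, 45 mm high, loose on the slab on the side opposite the dish. Origin at the centre of its underside. Leave alone.
- bottle: White plastic bottle, 66 mm across, 150 mm high, loose on the table beyond the lens end of the slab. Origin at the centre of its underside. Leave alone.
- carton: Cardboard carton 60 x 100 x 50 mm, loose on the table beside the slab, on the side away from the robot. Origin at the centre of its underside. Leave alone.
Things that resemble listed ones, but are neither listed nor needed, are in the scene too. There is more than one size of the dish; the job needs the middle-sized.

How it is judged:
On the way, in this order (a step that is already met when the one before it is completed fails the run):
1. the pin is lifted out of its hole by a finger on the ring (value of joint index_pin above 0.0085 m and contact force between the fingers and pull_ring above 1 N), for 0.1 s.
2. the arm has swung more than half a hole towards the dish, the pin up and a finger on the ring (value of joint index_pin above 0.006 m and contact force between the fingers and pull_ring above 0.3 N and ((y of dish in the frame of stand above 0 m and value of joint mag_arm above 0.21 rad) or (y of dish in the frame of stand below 0 m and value of joint mag_arm below -0.21 rad))), for 0.05 s.
At the end, for the whole second after the job is handed in: The pin is home (lift under 2 mm) in the next hole on the dish's side (arm within 0.04 rad of 0.42 that way), the lens within 35 mm of over the dish, and dish, jar (within 15 mm), bottle and carton (within 20 mm) stand where they were (((y of dish in the frame of stand above 0 m and value of joint mag_arm between 0.38 and 0.46 rad) or (y of dish in the frame of stand below 0 m and value of joint mag_arm between -0.46 and -0.38 rad)) and value of joint index_pin below 0.002 m and horizontal distance between lens and dish below 0.035 m and distance of each of dish, jar from where it was at the start of the episode below 0.015 m and distance of each of bottle, carton from where it was at the start of the episode below 0.02 m and angle between each of bottle, jar, dish, carton's own z axis and vertical below 0.1 rad); the robot touches nothing.
It fails at once if the arm swings well past the next hole (value of joint mag_arm above 0.63 rad or value of joint mag_arm below -0.63 rad).
It fails at once if the arm swings towards the jar ((y of dish in the frame of stand above 0 m and value of joint mag_arm below -0.21 rad) or (y of dish in the frame of stand below 0 m and value of joint mag_arm above 0.21 rad)).
It fails at once if the ring is forced (more than 40 N) (contact force between the fingers and pull_ring above 40 N).
It fails at once if the dish, jar, bottle or carton is knocked, lifted or carried (more than 25 mm) (distance of any of dish, jar, bottle, carton from where it was at the start of the episode above 0.025 m).
It also fails if it takes over 48 s, if anything falls off the work surface, if the arm or the gripper's body presses on something with over 40 N, if the wrist force passes 120 N, or if a joint passes its speed limit or range.

ROBOT

A 6-joint arm with a two-finger parallel gripper is mounted at the origin on the work surface. World frame = base frame: x ahead of the robot, y to its left, z up, the work surface at z = 0. Lengths are in m, angles in rad, forces in N, time in s.
With the tool pointing down it reaches from about 0.3 to 0.875 m from the base axis. Payload 6.4 kg.
Tool frame: the origin (TCP) lies midway between the tips of the shut fingers; the grasp point (between the pads) lies 19 mm behind it; x points along the fingers, y is the direction in which the jaws open and shut, and the axes are right-handed (so a half turn about x gives the same grasp; the last joint's range is limited). The gripper opens to 85 mm and grips with 20 to 120 N. Pads are 22 mm wide; open, the fingers measure 114 mm over their backs; the gripper's body (76 mm by 85 mm) begins 54 mm behind the grasp point. The pads swing forward as they close: fully open they stand 13 mm farther back than shut.
Start: joints at [-1.458, 0.181, 1.607, -0, 1.354, -0.206], TCP at [0.18, -0.546, 0.207] pointing down, gripper open.
Joint ranges: [-2.99, 2.99], [-0.89, 2.07], [0.3, 2.58], [-1.14, 4.28], [0, 2.63], [-3.12, 3.12]. Speed limits (rad/s): [2.57, 2.57, 3.01, 3.14, 3.14, 3.14].

INTERFACE

Orientations are given as a unit quaternion [w, x, y, z].
In Python, from bench import ctrl gives the robot as it stands.
- The arm moves only by the tool step_arm, never from a script. Its argument "motion" is a list of rows, each a list of 7 numbers: the shift along the tool's x, y, z in mm, then the turn, a rotation vector about the tool's x, y, z in degrees, then the closure in counts, from 0 (fully open) to 255 (shut). In form: [[tx, ty, tz, rx, ry, rz, hand], ...]. A call has 1 to 10 rows; each row is the pose to reach, as a shift and turn from the pose commanded when the call began, along the tool's axes at that moment; what a row does not reach only later rows make up. A row lasts 1/8 s, in which the tool goes at most 62.5 mm and 10.7 degrees, less where a joint would pass 70% of its speed; a pose out of reach is approached as far as the arm can. A call with a gripper value outside its range is refused whole. The fingers move at their own pace and stop on an object; the grip force is fixed at half the most. Time passes only in rows, so rows that repeat a pose let the fingers close. It gives the time, the measured TCP pose, the force and the opening at its end, in the units of the state.
- ctrl.get_obs(): the state, without advancing time (a new reading comes with each control period).
- ctrl.camera(name): name is "scene" or "top" or "wrist"; returns (picture, depth): 400x640x3 uint8, red, green, blue; 400x640 float32, m along the optical axis (not along the pixel's ray), 0 where there is no reading.
- ctrl.camera_info(name): a dict with "fx", "fy", "cx", "cy" (pixels), "T" (4x4, takes a point from camera to world coordinates); the wrist camera has in their place "hand_eye" (4x4, takes a point from camera to tool coordinates, whose origin is the TCP and whose axes are the tool frame's). Camera axes: x right, y down, z forward; pixel columns grow to the right and rows downward; lengths in m; the calibration is good to about 2 mm. The wrist camera is an equidistant fisheye: a pixel r from the principal point sees the ray r / f radians off the axis. A picture is of the moment at which its call begins: read the wrist's pose just before it. camera_info takes no time and is no camera call.
- ctrl.hand_in(): hands the job in, once; it reports no verdict.
The state is a dict: "time_s": time; "q": joint angles; "dq": joint speeds; "joint_efforts": joint torques, N m; "eef_pos": TCP position; "eef_rot": TCP orientation; "wrist_force": force on the tool from outside, world axes, zero at the start; "torque": the same for the moment, N m; "opening": opening from 0.0 (shut) to 1.0 (fully open).
Only numpy, scipy, OpenCV 4.12 (cv2) and the standard library are available. Lean on these libraries where they do the work, as an engineer would, in place of code of your own. Each camera call takes 0.05 s, during which the arm holds its last target. There are 200 camera calls.

## Working session

There is one attempt and no reset: what is moved stays moved. The work goes in short steps, Python scripts to look and compute and a tool call to move; the robot and the scene stay as the last step left them, time stands still between calls to the robot, and variables do not carry over. Pictures are saved under pics/ and viewed, about 8 in all and at most 12, crops included, and the job is handed in when it is done.

Besides the shell and the picture viewer there is one more tool, called after "Emit:" as name(argument=value, ...), one argument or row to a line, values as JSON. step_arm: Moves the arm, as the interface text tells. Its arguments: {"type":"object","properties":{"motion":{"type":"array","items":{"type":"array","items":{"type":"number"}}}},"required":["motion"]}

```bash
mkdir -p pics; ls; cat > h.py <<'E'
import numpy as np, cv2
from bench import ctrl
def snap(n):
    im,d=ctrl.camera(n); i=ctrl.camera_info(n); np.savez(f'/tmp/{n}.npz',im=im,d=d); return im,d,i
def save(im,fn): cv2.imwrite('pics/'+fn,cv2.cvtColor(im,cv2.COLOR_RGB2BGR))
def world(u,v,d,i):
    p=np.array([(u-i['cx'])/i['fx']*d,(v-i['cy'])/i['fy']*d,d,1]); return (i['T']@p)[:3]
def onplane(u,v,z,i):
    r=i['T'][:3,:3]@np.array([(u-i['cx'])/i['fx'],(v-i['cy'])/i['fy'],1]); o=i['T'][:3,3]
    return o+r*(z-o[2])/r[2]
E
python3 - <<'E'
from h import *
for n in('scene','top'):
    im,d,i=snap(n); save(im,n+'0.png'); print(n,{k:np.round(v,4).tolist() for k,v in i.items()})
o=ctrl.get_obs(); print(o)
E
```

```text
pics
scene {'fx': 488.4074, 'fy': 488.4074, 'cx': 326.8562, 'cy': 197.6632, 'T': [[0.5253, 0.5947, -0.6085, 1.1994], [0.8509, -0.3635, 0.3793, -0.316], [0.0043, -0.717, -0.697, 0.8935], [0.0, 0.0, 0.0, 1.0]]}
top {'fx': 464.3963, 'fy': 464.3963, 'cx': 317.6317, 'cy': 202.4536, 'T': [[-0.0133, -0.9851, 0.1713, 0.3431], [-0.9997, 0.0163, 0.016, 0.0836], [-0.0185, -0.171, -0.9851, 1.2341], [0.0, 0.0, 0.0, 1.0]]}
{'time_s': 0.1, 'q': array([-1.45828848e+00,  1.81456491e-01,  1.60786176e+00, -4.80957081e-06,
        1.35378107e+00, -2.06291721e-01]), 'dq': array([-2.61598342e-05, -1.86503738e-03, -2.74783214e-03, -2.17083552e-03,
       -8.94265065e-05, -6.67667123e-04]), 'joint_efforts': array([ 5.78044364e-04, -4.45877123e+01, -3.52236307e+01, -3.05594831e-04,
        4.11580782e-03,  2.85843191e-05]), 'eef_pos': array([ 0.18018239, -0.54551058,  0.20620238]), 'eef_rot': array([ 0.11170412,  0.69816565,  0.11276848, -0.69811903]), 'wrist_force': array([ 0.41218098, -0.23285381, -0.43041466]), 'torque': array([ 0.02324705,  0.0195786 , -0.06963405]), 'opening': 0.9990454338168487}
```

View pics/top0.png

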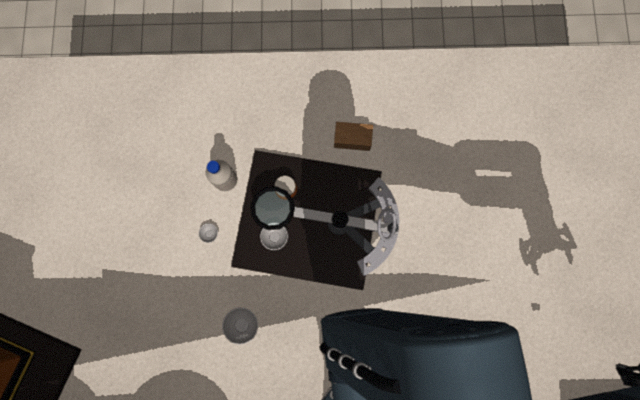

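View pics/scene0.png

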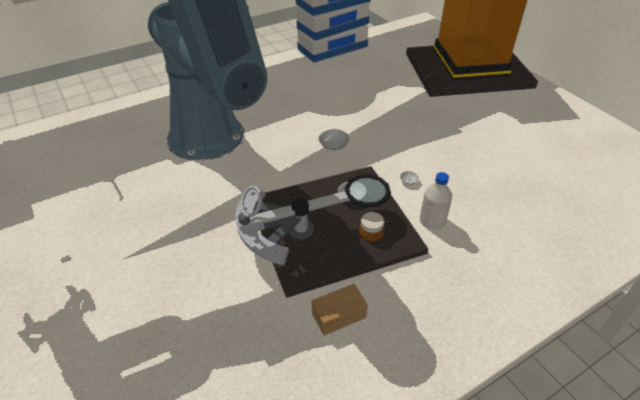

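Top view: the middle-sized dish is on the slab near (274,237), on the robot's side of the lens. The small dish at (208,231) and the large one at (240,325) stand on the bare table and are decoys. The jar is at (285,185), the bottle at (218,172), the carton at (353,135), the post at about (340,219) and the ring at about (387,224). Next: one enlarged crop to confirm the dish, and measurements.

```bash
python3 - <<'E'
from h import *
i=ctrl.camera_info('top'); z=np.load('/tmp/top.npz'); im,d=z['im'],z['d']
s=ctrl.camera_info('scene'); zs=np.load('/tmp/scene.npz'); ims,ds=zs['im'],zs['d']
a=cv2.resize(im[140:300,200:420],None,fx=3.6,fy=3.6,interpolation=cv2.INTER_CUBIC)
save(a,'crop_top.png')
b=cv2.resize(ims[165:275,225:405],None,fx=4.4,fy=4.4,interpolation=cv2.INTER_CUBIC); save(b,'crop_scene.png')
# all depth points, both views, in world
def cloud(d,i):
    v,u=np.nonzero(d>0); D=d[v,u]; p=np.c_[(u-i['cx'])/i['fx']*D,(v-i['cy'])/i['fy']*D,D,np.ones_like(D)]@i['T'].T
    return p[:,:3],u,v
P,u,v=cloud(d,i); Q,us,vs=cloud(ds,s)
for nm,C in(('top',P),('scene',Q)):
    m=(C[:,0]>0.1)&(C[:,0]<.65)&(C[:,1]>-.3)&(C[:,1]<.4)
    print(nm,np.histogram(C[m,2],bins=np.arange(-.01,.2,.01))[0])
# slab top
m=(abs(P[:,2]-.02)<.004)&(im[v,u].max(1)<60)&(P[:,0]>.1)&(P[:,0]<.65)&(P[:,1]>-.3)&(P[:,1]<.4)
r=cv2.minAreaRect(P[m,:2].astype(np.float32)); print('slab',r, cv2.boxPoints(r).round(3).tolist())
m=(P[:,2]>.15)&(P[:,0]>.1)&(P[:,0]<.6)&(P[:,1]>-.3)&(P[:,1]<.1); print('hi top',np.c_[P[m],u[m],v[m]].round(3)[:40])
m=(Q[:,2]>.118)&(Q[:,0]>.2)&(Q[:,0]<.6)&(Q[:,1]>-.2)&(Q[:,1]<.05); print(m.sum(),Q[m].mean(0),Q[m].min(0),Q[m].max(0))
for n,(x,y,zz) in dict(post=(340,219,.107),ring=(387,224,.156),lens=(273,207,.096),dish=(274,237,.042),jar=(285,185,.065)).items(): print(n,onplane(x,y,zz,i).round(3), 'depth',world(x,y,d[y,x],i).round(3))
E
```

```text
top [15169 13398  6232  5575   303   113    38   262   320  1677  1266  1468
   160    34    46   134    84    35    88     8]
scene [17724  9680  6541  2555   276   159   140   397   669  1491  1543  1066
   158    57    82   174    57    46    79     1]
slab ((0.42583322525024414, 0.147907555103302), (0.3478574752807617, 0.4964520335197449), 79.58455657958984) [[0.15000000596046448, 0.02199999988079071], [0.6389999985694885, -0.06800000369548798], [0.7009999752044678, 0.27399998903274536], [0.21299999952316284, 0.36399999260902405]]
hi top [[ 5.13e-01 -5.30e-02  1.70e-01  3.84e+02  2.08e+02]
 [ 5.13e-01 -5.60e-02  1.66e-01  3.85e+02  2.08e+02]
 [ 5.13e-01 -5.80e-02  1.68e-01  3.86e+02  2.08e+02]
 [ 5.13e-01 -6.00e-02  1.65e-01  3.87e+02  2.08e+02]
 [ 5.13e-01 -6.30e-02  1.63e-01  3.88e+02  2.08e+02]
 [ 5.14e-01 -6.50e-02  1.61e-01  3.89e+02  2.08e+02]
 [ 5.14e-01 -6.80e-02  1.58e-01  3.90e+02  2.08e+02]
 [ 5.10e-01 -5.00e-02  1.71e-01  3.83e+02  2.09e+02]
 [ 5.10e-01 -5.20e-02  1.71e-01  3.84e+02  2.09e+02]
 [ 5.10e-01 -5.50e-02  1.69e-01  3.85e+02  2.09e+02]
 [ 5.10e-01 -5.70e-02 
[... 1244 characters left out ...]
e+02]
 [ 5.07e-01 -7.10e-02  1.55e-01  3.91e+02  2.11e+02]
 [ 5.08e-01 -7.40e-02  1.51e-01  3.92e+02  2.11e+02]
 [ 5.03e-01 -4.50e-02  1.73e-01  3.81e+02  2.12e+02]
 [ 5.02e-01 -4.70e-02  1.78e-01  3.82e+02  2.12e+02]
 [ 5.03e-01 -4.90e-02  1.75e-01  3.83e+02  2.12e+02]
 [ 5.03e-01 -5.20e-02  1.70e-01  3.84e+02  2.12e+02]]
6503 [ 0.29116884 -0.0160835   0.39589608] [ 0.20027541 -0.09187274  0.11802946] [0.5173858  0.04996467 0.52586725]
post [0.497 0.048 0.107] depth [0.497 0.048 0.109]
ring [ 0.477 -0.06   0.156] depth [ 0.484 -0.068  0.098]
lens [0.531 0.213 0.096] depth [0.531 0.213 0.096]
dish [0.462 0.217 0.042] depth [0.463 0.218 0.027]
jar [0.593 0.186 0.065] depth [0.593 0.186 0.066]
```

View pics/crop_top.png

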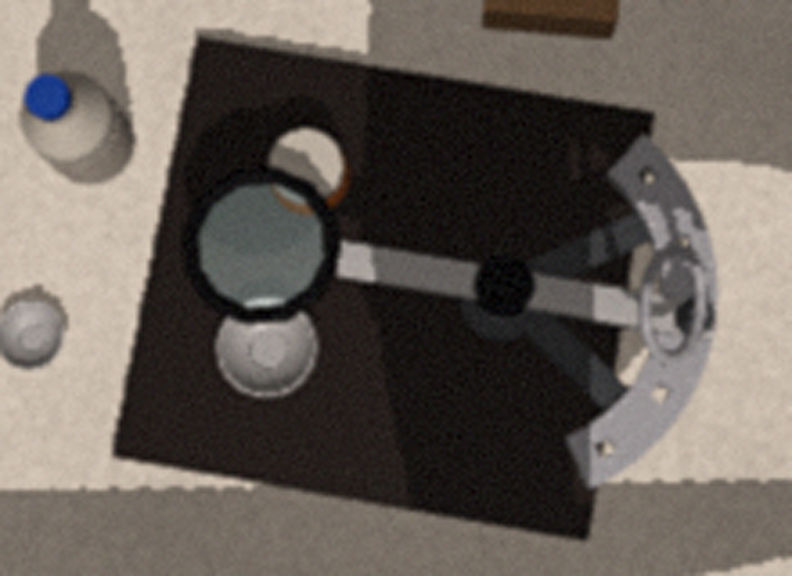

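View pics/crop_scene.png

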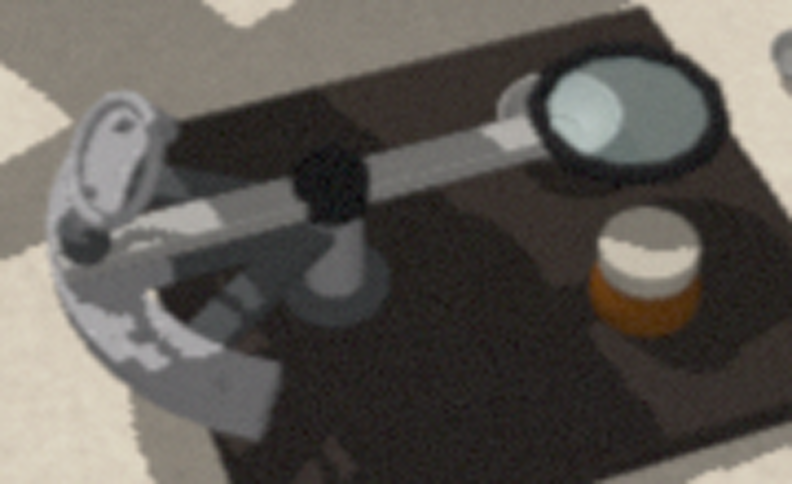

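The crop confirms the dish. The one on the slab at crop (267,348), half under the lens's near edge, is the middle of the three sizes. It lies on the stand's +y side, and the jar is on the −y side, so the target is +0.42. Now I'll refine the post, arm direction and ring from the depth data.

```bash
cat >> h.py <<'E'
from scipy.spatial.transform import Rotation as Ro
def cloud(n):
    z=np.load(f'/tmp/{n}.npz'); d=z['d']; i=ctrl.camera_info(n)
    v,u=np.nonzero(d>0); D=d[v,u]; p=np.c_[(u-i['cx'])/i['fx']*D,(v-i['cy'])/i['fy']*D,D,np.ones_like(D)]@i['T'].T
    return p[:,:3],z['im'][v,u].astype(int)
def axes(yaw):  # tool down 45deg along arm; yaw = arm direction
    X=np.array([np.cos(yaw),np.sin(yaw),0]); Z=np.array([0,0,1.])
    return X,np.cross(Z,X)
def rel(p,R,o=None):  # shift mm, rotvec deg from current pose in tool axes
    o=o or ctrl.get_obs(); w,x,y,z=o['eef_rot']; C=Ro.from_quat([x,y,z,w]).as_matrix()
    return (C.T@(p-o['eef_pos'])*1000).round(1), np.degrees(Ro.from_matrix(C.T@R).as_rotvec()).round(1), C
E
python3 - <<'E'
from h import *
for n in('top','scene'):
    P,c=cloud(n)
    m=(abs(P[:,2]-.102)<.006)&(P[:,0]>.4)&(P[:,0]<.6)&(P[:,1]>-.1)&(P[:,1]<.28)
    A=P[m]
    # arm bar between post and lens
    k=(A[:,1]>.07)&(A[:,1]<.15); B=A[k]
    l=cv2.fitLine(B[:,:2].astype(np.float32),cv2.DIST_HUBER,0,.01,.01).ravel(); yaw=np.arctan2(l[1],l[0])%np.pi
    L=A[A[:,1]>.155]; lens=cv2.minEnclosingCircle(L[:,:2].astype(np.float32))
    # black post knob
    k=(P[:,2]>.1)&(P[:,2]<.125)&(c.max(1)<45)&(abs(P[:,0]-.497)<.04)&(abs(P[:,1]-.048)<.04)
    kn=cv2.minEnclosingCircle(P[k][:,:2].astype(np.float32))
    print(n,'yaw',yaw,'pt',l[2:],'lens',lens,'knob',kn,P[k].mean(0),P[k,2].max())
    pc=np.array([*kn[0]]); X,Y=axes(yaw)
    q=P-np.r_[pc,0]; a=q@X;b=q@Y
    m=(P[:,2]>.125)&(abs(a+.11)<.045)&(abs(b)<.05); R=np.c_[a,b,P[:,2]][m]
    s=((R[:,0]+.11)+(R[:,2]-.156))/2**.5; t=((R[:,0]+.11)-(R[:,2]-.156))/2**.5
    print(' ring n',m.sum(),'normal off',np.median(t),'s',np.percentile(s,[2,98]),'b',np.percentile(R[:,1],[2,98]),'zmax',np.percentile(R[:,2],98))
    pl=np.linalg.lstsq(np.c_[R[:,:2],np.ones(len(R))],R[:,2],rcond=None)[0]; print(' plane',pl)
E
```

```text
top yaw 1.3613901 pt [0.5090484 0.1099041] lens ((0.5272688269615173, 0.21181370317935944), 0.05946769192814827) knob ((0.4974778890609741, 0.048583514988422394), 0.02075263485312462) [0.49723989 0.04879102 0.10762568] 0.11637951059014595
 ring n 258 normal off -0.0015430821298647354 s [-0.02757484  0.0333591 ] b [-0.03772045  0.03438743] zmax 0.1807818166870537
 plane [0.97625562 0.01784823 0.26503448]
scene yaw 1.3480908 pt [0.51176447 0.10739362] lens ((0.5288357138633728, 0.2112770825624466), 0.05792459100484848) knob ((0.4973510205745697, 0.04533012956380844), 0.02222728356719017) [0.500112   0.04615947 0.10644293] 0.11045467500928174
 ring n 287 normal off 0.0004852363339599372 s [-0.03063789  0.03259153] b [-0.04227081  0.03284796] zmax 0.178699554155105
 plane [0.9785928  0.03557304 0.26279406]
```

Ring, post and lens fit the stated geometry: post (0.4975, 0.048), arm heading about 1.378 rad. Next is the pre-approach pose, 100 mm back from the ring centre along the finger axis.

```bash
cat >> h.py <<'E'
POST=np.array([.4975,.048,0]); YAW=1.378
def pose(th,back,up=0,flip=None):  # arm angle th, distance (m) past ring centre along finger (neg = before)
    X,Y=axes(YAW+th); t=(X-[0,0,1])/2**.5
    c=POST-.110*X+[0,0,.156+up]
    w,x,y,z=ctrl.get_obs()['eef_rot']; C=Ro.from_quat([x,y,z,w]).as_matrix()
    best=None
    for s in(1,-1):
        R=np.c_[t,s*Y,np.cross(t,s*Y)]
        a=np.linalg.norm(Ro.from_matrix(C.T@R).as_rotvec())
        if best is None or a<best[0]: best=(a,R)
    return c+back*t,best[1]
E
python3 - <<'E'
from h import *
o=ctrl.get_obs()
for b in(-.1,-.2):
    p,R=pose(0,b); s,r,C=rel(p,R); print(p.round(3),s,r,'axes',C.round(2).tolist(),R.round(2).tolist())
E
```

```text
[ 0.463 -0.129  0.227] [ -19.9 -306.6 -398.9] [-57.4  40.6 -23.7] axes [[-0.0, 0.31, -0.95], [0.0, -0.95, -0.31], [-1.0, -0.0, -0.0]] [[0.14, 0.98, -0.14], [0.69, -0.19, -0.69], [-0.71, -0.0, -0.71]]
[ 0.449 -0.199  0.297] [ -90.7 -245.1 -364.3] [-57.4  40.6 -23.7] axes [[-0.0, 0.31, -0.95], [0.0, -0.95, -0.31], [-1.0, -0.0, -0.0]] [[0.14, 0.98, -0.14], [0.69, -0.19, -0.69], [-0.71, -0.0, -0.71]]
```

Emit:
step_arm(
  motion=[
    [-90, -60, -90, -15, 10, -6, 255],
    [-90, -120, -180, -30, 21, -12, 255],
    [-90, -180, -270, -45, 32, -18, 255],
    [-90, -245, -364, -57.4, 40.6, -23.7, 255],
    [-90, -245, -364, -57.4, 40.6, -23.7, 255],
    [-90, -245, -364, -57.4, 40.6, -23.7, 255],
    [-90, -245, -364, -57.4, 40.6, -23.7, 255],
    [-90, -245, -364, -57.4, 40.6, -23.7, 255],
    [-90, -245, -364, -57.4, 40.6, -23.7, 255],
    [-90, -245, -364, -57.4, 40.6, -23.7, 255],
  ],
)

```text
time_s: 1.35
eef_pos: [0.4486, -0.2003, 0.2972]
eef_rot: [0.244, 0.714, 0.586, -0.296]
wrist_force: [-1.2, -0.3, -0.1]
opening: -0.002
```

```bash
python3 - <<'E'
from h import *
o=ctrl.get_obs(); print(o['time_s'],o['q'].round(3),o['eef_pos'],o['wrist_force'].round(2),o['opening'])
print(ctrl.camera_info('wrist')['hand_eye'].round(3).tolist())
for b in(-.2,-.05):
    p,R=pose(0,b); print(rel(p,R)[:2])
E
```

```text
1.35 [-1.028  0.231  1.568  0.531  1.926 -0.797] [ 0.4485746  -0.20028318  0.29715944] [-1.17 -0.28 -0.09] -0.0017502904564780366
[[0.001, -0.286, 0.958, -0.167], [1.0, 0.001, -0.0, 0.0], [-0.001, 0.958, 0.286, -0.074], [0.0, 0.0, 0.0, 1.0]]
(array([ 1. ,  0.4, -1.3]), array([-0.1,  0.2, -0.1]))
(array([ 1.51e+02,  1.00e-01, -1.80e+00]), array([-0.1,  0.2, -0.1]))
```

Emit:
step_arm(
  motion=[
    [50, 0, -1.5, 0, 0.2, 0, 255],
    [100, 0, -1.5, 0, 0.2, 0, 255],
    [140, 0, -1.5, 0, 0.2, 0, 255],
    [151, 0, -1.5, 0, 0.2, 0, 255],
    [151, 0, -1.5, 0, 0.2, 0, 255],
  ],
)

```text
time_s: 1.98
eef_pos: [0.4699, -0.0947, 0.1916]
eef_rot: [0.243, 0.714, 0.587, -0.295]
wrist_force: [0.6, 0.1, 0.3]
opening: 0.004
```

```bash
python3 - <<'E'
from h import *
o=ctrl.get_obs(); im,d,i=snap('wrist'); save(im,'w1.png'); print({k:v for k,v in i.items() if k!='hand_eye'},o['wrist_force'].round(2))
# predict the ring ellipse (inner edge, outer), and fingertip in the wrist picture
w,x,y,z=o['eef_rot']; C=Ro.from_quat([x,y,z,w]).as_matrix(); H=i['hand_eye']
def proj(p):
    q=H[:3,:3].T@(C.T@(p-o['eef_pos'])-H[:3,3]); th=np.arctan2(np.hypot(*q[:2]),q[2]); ph=np.arctan2(q[1],q[0])
    return i['cx']+i['fx']*th*np.cos(ph),i['cy']+i['fy']*th*np.sin(ph)
X,Y=axes(YAW); c=POST-.11*X+[0,0,.156]; n=(X+[0,0,1])/2**.5
pts=np.array([proj(c+.036*np.cos(a)*Y+.029*np.sin(a)*n) for a in np.linspace(0,6.28,40)]); print(pts.min(0),pts.max(0), proj(o['eef_pos']))
b=im.copy(); cv2.polylines(b,[pts.astype(np.int32)],True,(255,0,0),1); save(b,'w1p.png')
p,R=pose(0,.03); print(rel(p,R)[:2])
E
```

```text
{'fx': 309.70691628693146, 'fy': 309.70691628693146, 'cx': 318.4658775115529, 'cy': 196.1523439547955} [0.58 0.08 0.29]
[269.65209133 170.02109082] [366.20336979 243.93178166] (np.float64(318.29795439718794), np.float64(235.67149357643103))
(array([80.9, -1. ,  0.2]), array([ 0. , -0.1, -0.2]))
```

View pics/w1p.png

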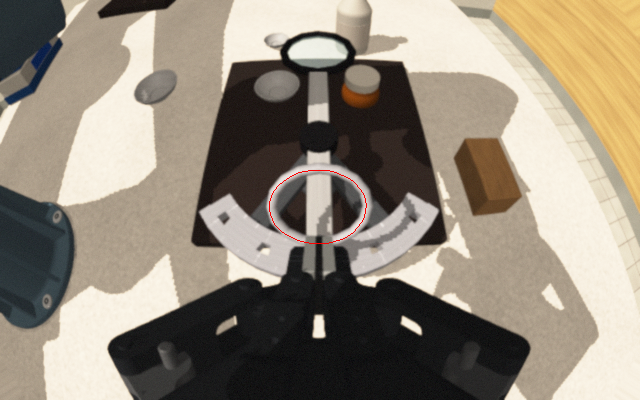

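The wrist view shows the ring at about (319,203), with the predicted ellipse (red) lying on its wire and the shut fingertips at (318,250) lined up on the arm. I'm inserting along the finger axis.

Emit:
step_arm(
  motion=[
    [20, 0, 0, 0, 0, 0, 255],
    [40, 0, 0, 0, 0, 0, 255],
    [55, 0, 0, 0, 0, 0, 255],
    [70, 0, 0, 0, 0, 0, 255],
    [81, -1, 0, 0, 0, 0, 255],
    [81, -1, 0, 0, 0, 0, 255],
  ],
)

```text
time_s: 2.78
eef_pos: [0.4796, -0.0361, 0.1335]
eef_rot: [0.242, 0.713, 0.588, -0.294]
wrist_force: [0.6, 0.8, 0.1]
opening: -0.002
```

```bash
python3 - <<'E'
from h import *
p,R=pose(0,.03); s,r,C=rel(p,R); print(s,r, 'up in tool', (C.T@[0,0,1]).round(3), 'armX',(C.T@axes(YAW)[0]).round(3))
E
```

```text
[-2.9  1.4  1. ] [-0.  -0.2  0. ] up in tool [-0.705 -0.001 -0.709] armX [ 0.709  0.    -0.705]
```

Emit:
step_arm(
  motion=[
    [-3, 1, -3, 0, 0, 0, 255],
    [-6, 1, -6, 0, 0, 0, 255],
    [-8, 1, -8, 0, 0, 0, 255],
    [-9, 1, -9, 0, 0, 0, 255],
    [-9, 1, -9, 0, 0, 0, 255],
  ],
)

```text
time_s: 3.4
eef_pos: [0.481, -0.0374, 0.1469]
eef_rot: [0.243, 0.714, 0.587, -0.294]
wrist_force: [-1.1, -0.4, 0.6]
opening: -0.0
```

Up 13 mm with no contact yet. I'll continue in small steps.

Emit:
step_arm(
  motion=[
    [-1, 0, -1, 0, 0, 0, 255],
    [-2, 0, -2, 0, 0, 0, 255],
    [-3, 0, -3, 0, 0, 0, 255],
    [-3, 0, -3, 0, 0, 0, 255],
  ],
)

```text
time_s: 3.9
eef_pos: [0.481, -0.0374, 0.1511]
eef_rot: [0.243, 0.714, 0.587, -0.294]
wrist_force: [-0.7, 0.8, 0.5]
opening: 0.002
```

Emit:
step_arm(
  motion=[
    [-1, 0, -1, 0, 0, 0, 255],
    [-2, 0, -2, 0, 0, 0, 255],
    [-2, 0, -2, 0, 0, 0, 255],
  ],
)

```text
time_s: 4.28
eef_pos: [0.481, -0.0374, 0.154]
eef_rot: [0.243, 0.714, 0.587, -0.294]
wrist_force: [0.4, -0.4, 0.2]
opening: -0.001
```

Emit:
step_arm(
  motion=[
    [5, 0, -1, 0, 0, 0, 255],
    [10, 0, -1, 0, 0, 0, 255],
    [10, 0, -2, 0, 0, 0, 255],
    [10, 0, -3, 0, 0, 0, 255],
    [10, 0, -3, 0, 0, 0, 255],
  ],
)

```text
time_s: 4.9
eef_pos: [0.4829, -0.0306, 0.1476]
eef_rot: [0.244, 0.713, 0.586, -0.296]
wrist_force: [-3.1, -10.9, -4.2]
opening: -0.0
```

```bash
python3 - <<'E'
from h import *
o=ctrl.get_obs(); p,R=pose(0,0); print(-rel(p,R)[0], o['wrist_force'])
im,d,i=snap('scene'); save(cv2.resize(im[120:270,200:400],None,fx=4,fy=4,interpolation=cv2.INTER_CUBIC),'s1.png')
E
```

```text
[ 27.1   0.6 -15.4] [ -3.07504732 -10.90008952  -4.23754454]
```

View pics/s1.png

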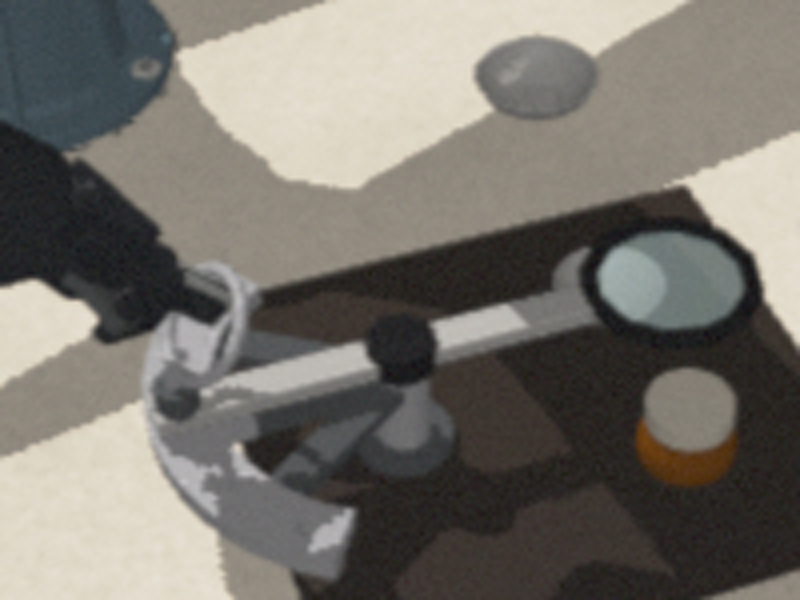

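The fingertips are through the ring and now press on its top wire at crop (225,270), with a force of about 12 N. From here I lift straight up.

Emit:
step_arm(
  motion=[
    [-0.7, 0, -0.7, 0, 0, 0, 255],
    [-1.4, 0, -1.4, 0, 0, 0, 255],
    [-2.1, 0, -2.1, 0, 0, 0, 255],
    [-2.8, 0, -2.8, 0, 0, 0, 255],
    [-2.8, 0, -2.8, 0, 0, 0, 255],
  ],
)

```text
time_s: 5.58
eef_pos: [0.4828, -0.0306, 0.1515]
eef_rot: [0.244, 0.714, 0.586, -0.296]
wrist_force: [-1.9, -10.5, -4.6]
opening: -0.005
```

Emit:
step_arm(
  motion=[
    [-0.7, 0, -0.7, 0, 0, 0, 255],
    [-1.4, 0, -1.4, 0, 0, 0, 255],
    [-2.1, 0, -2.1, 0, 0, 0, 255],
    [-2.8, 0, -2.8, 0, 0, 0, 255],
    [-3.5, 0, -3.5, 0, 0, 0, 255],
    [-4.2, 0, -4.2, 0, 0, 0, 255],
    [-5, 0, -5, 0, 0, 0, 255],
    [-5, 0, -5, 0, 0, 0, 255],
  ],
)

```text
time_s: 6.58
eef_pos: [0.4828, -0.0306, 0.1583]
eef_rot: [0.244, 0.713, 0.586, -0.297]
wrist_force: [-1.1, -9.0, -6.5]
opening: -0.003
```

```bash
cat > lift.py <<'E'
from h import *
import sys
# lift: ring wire top height in both views; arm angle from lens and bar, relative to the post
def lens_angle():
    out=[]
    for n in('top','scene'):
        snap(n); P,c=cloud(n)
        q=P-POST; r=np.hypot(q[:,0],q[:,1]); a=np.arctan2(q[:,1],q[:,0])-YAW
        m=(abs(P[:,2]-.1)<.008)&(r>.055)&(r<.11)&(abs(a)<.8)
        L=P[m]; l=cv2.fitLine(L[:,:2].astype(np.float32),cv2.DIST_HUBER,0,.01,.01).ravel()
        y=np.arctan2(l[1],l[0])%np.pi
        k=(abs(P[:,2]-.098)<.009)&(r>.11)&(r<.235)&(abs(a)<.8); e=cv2.minEnclosingCircle(P[k][:,:2].astype(np.float32))
        A=np.array([np.cos(np.median(a[m])),0]); 
        X=[np.cos(YAW+np.median(a[m])),np.sin(YAW+np.median(a[m]))]; s=q[:,:2]@X; b=abs(q[:,:2]@[-X[1],X[0]])
        g=(s<-.06)&(s>-.13)&(b<.04)&(P[:,2]>.12)&(P[:,2]<.21)&(c.min(1)>60); 
        out.append((n,'bar',round(y-YAW,3),'med',round(float(np.median(a[m])),3),'lens c',np.round(e[0],4),'lens ang',round(float(np.arctan2(e[0][1]-POST[1],e[0][0]-POST[0])-YAW),3),'ringz', np.percentile(P[g,2],[90,98]).round(4) if g.any() else None))
    return out
for o in lens_angle(): print(*o)
o=ctrl.get_obs(); print(o['time_s'],o['wrist_force'].round(1),o['eef_pos'].round(4))
E
python3 lift.py
```

```text
top bar 0.001 med 0.008 lens c [0.5277 0.213 ] lens ang 0.012 ringz [0.1976 0.2081]
scene bar 0.001 med -0.058 lens c [0.5294 0.2107] lens ang -0.001 ringz [0.2011 0.2076]
6.675 [-1.3 -9.5 -6.5] [ 0.4827 -0.0306  0.1583]
```

The tip has risen 10.7 mm and the vertical force is 6.5 N, as expected for the spring, so the pin is out at about 11–12 mm. I'll compute the swing as rotations of the present pose about the post.

```bash
cat > sw.py <<'E'
from h import *
import sys
o=ctrl.get_obs(); w,x,y,z=o['eef_rot']; C=Ro.from_quat([x,y,z,w]).as_matrix()
up=float(sys.argv[1])
for th in map(float,sys.argv[2:]):
    G=Ro.from_rotvec([0,0,th]).as_matrix(); p=POST+G@(o['eef_pos']-POST)+[0,0,up]
    s,r,_=rel(p,G@C,o); print(th,s.tolist(),r.tolist())
E
python3 sw.py .001 .03 .06 .09 .12 .15 .2 .25 .3 .35 .42
```

```text
0.03 [-0.7, 2.4, -0.7] [-1.2, 0.0, -1.2]
0.06 [-0.6, 4.8, -0.8] [-2.4, 0.0, -2.4]
0.09 [-0.4, 7.2, -1.0] [-3.7, 0.0, -3.6]
0.12 [-0.2, 9.6, -1.2] [-4.9, 0.0, -4.8]
0.15 [0.0, 11.9, -1.4] [-6.1, 0.0, -6.1]
0.2 [0.5, 15.9, -1.9] [-8.1, 0.0, -8.1]
0.25 [1.2, 19.8, -2.6] [-10.2, 0.0, -10.1]
0.3 [2.0, 23.6, -3.4] [-12.2, 0.0, -12.1]
0.35 [2.9, 27.4, -4.3] [-14.2, 0.0, -14.1]
0.42 [4.4, 32.5, -5.8] [-17.1, 0.0, -17.0]
```

Emit:
step_arm(
  motion=[
    [-0.7, 0, -0.7, 0, 0, 0, 255],
    [-0.7, 2.4, -0.7, -1.2, 0, -1.2, 255],
    [-0.6, 4.8, -0.8, -2.4, 0, -2.4, 255],
    [-0.4, 7.2, -1, -3.7, 0, -3.6, 255],
    [-0.2, 9.6, -1.2, -4.9, 0, -4.8, 255],
    [0, 11.9, -1.4, -6.1, 0, -6.1, 255],
    [0, 11.9, -1.4, -6.1, 0, -6.1, 255],
  ],
)

```text
time_s: 7.55
eef_pos: [0.4949, -0.032, 0.159]
eef_rot: [0.266, 0.667, 0.638, -0.277]
wrist_force: [0.9, -11.4, -7.1]
opening: -0.001
```

```bash
python3 lift.py; python3 sw.py 0 .03 .06 .09 .12 .15 .2 .25 .27
```

```text
top bar 0.145 med 0.154 lens c [0.5021 0.2154] lens ang 0.165 ringz [0.2005 0.2077]
scene bar 0.142 med 0.106 lens c [0.5036 0.2136] lens ang 0.156 ringz [0.1994 0.2076]
7.65 [ -0.  -10.2  -7.3] [ 0.4949 -0.032   0.1591]
0.03 [0.0, 2.4, -0.0] [-1.2, 0.0, -1.2]
0.06 [0.1, 4.8, -0.1] [-2.4, 0.0, -2.4]
0.09 [0.3, 7.2, -0.3] [-3.7, 0.0, -3.6]
0.12 [0.5, 9.6, -0.5] [-4.9, 0.0, -4.8]
0.15 [0.7, 12.0, -0.7] [-6.1, 0.0, -6.1]
0.2 [1.3, 15.9, -1.3] [-8.1, 0.0, -8.1]
0.25 [1.9, 19.8, -1.9] [-10.2, 0.0, -10.1]
0.27 [2.2, 21.3, -2.2] [-11.0, 0.0, -10.9]
```

The arm follows the finger: both views give about 0.145–0.16 rad for a 0.15 command. Next I go to about 0.40.

Emit:
step_arm(
  motion=[
    [0, 2.4, 0, -1.2, 0, -1.2, 255],
    [0.1, 4.8, -0.1, -2.4, 0, -2.4, 255],
    [0.3, 7.2, -0.3, -3.7, 0, -3.6, 255],
    [0.5, 9.6, -0.5, -4.9, 0, -4.8, 255],
    [0.7, 12, -0.7, -6.1, 0, -6.1, 255],
    [1.3, 15.9, -1.3, -8.1, 0, -8.1, 255],
    [1.9, 19.8, -1.9, -10.2, 0, -10.1, 255],
    [1.9, 19.8, -1.9, -10.2, 0, -10.1, 255],
  ],
)

```text
time_s: 8.65
eef_pos: [0.5156, -0.03, 0.159]
eef_rot: [0.299, 0.582, 0.716, -0.242]
wrist_force: [3.1, -9.2, -5.6]
opening: 0.004
```

```bash
python3 lift.py; python3 sw.py 0 .01 .02 .03 .04
```

```text
top bar 0.414 med 0.414 lens c [0.4615 0.2115] lens ang 0.409 ringz [0.2012 0.2081]
scene bar 0.428 med 0.368 lens c [0.4627 0.2106] lens ang 0.404 ringz [0.1944 0.2038]
8.75 [ 2.2 -9.4 -6.4] [ 0.5155 -0.0301  0.159 ]
0.01 [0.0, 0.8, -0.0] [-0.4, 0.0, -0.4]
0.02 [0.0, 1.6, -0.0] [-0.8, 0.0, -0.8]
0.03 [0.1, 2.4, -0.1] [-1.2, 0.0, -1.2]
0.04 [0.1, 3.2, -0.1] [-1.6, 0.0, -1.6]
```

The estimate is about 0.405–0.41. I add 0.01 rad and lower slowly, watching the force. If the pin follows the finger below 10 mm it's in the hole.

Emit:
step_arm(
  motion=[
    [0, 0.9, 0, -0.4, 0, -0.4, 255],
    [0.7, 0.9, 0.7, -0.4, 0, -0.4, 255],
    [1.4, 0.9, 1.4, -0.4, 0, -0.4, 255],
    [2.1, 0.9, 2.1, -0.4, 0, -0.4, 255],
    [2.8, 0.9, 2.8, -0.4, 0, -0.4, 255],
    [3.5, 0.9, 3.5, -0.4, 0, -0.4, 255],
    [3.5, 0.9, 3.5, -0.4, 0, -0.4, 255],
  ],
)

```text
time_s: 9.62
eef_pos: [0.516, -0.03, 0.1542]
eef_rot: [0.3, 0.579, 0.719, -0.24]
wrist_force: [1.9, -10.2, -6.6]
opening: -0.001
```

Emit:
step_arm(
  motion=[
    [0.7, 0, 0.7, 0, 0, 0, 255],
    [1.4, 0, 1.4, 0, 0, 0, 255],
    [2.1, 0, 2.1, 0, 0, 0, 255],
    [2.8, 0, 2.8, 0, 0, 0, 255],
    [2.8, 0, 2.8, 0, 0, 0, 255],
  ],
)

```text
time_s: 10.25
eef_pos: [0.516, -0.03, 0.1504]
eef_rot: [0.3, 0.579, 0.719, -0.24]
wrist_force: [2.6, -10.4, -5.6]
opening: -0.004
```

The ring still bears on the finger about 8 mm below the swing height, so the pin is going into the hole. I keep lowering.

Emit:
step_arm(
  motion=[
    [0.8, 0, 0.8, 0, 0, 0, 255],
    [1.6, 0, 1.6, 0, 0, 0, 255],
    [2.4, 0, 2.4, 0, 0, 0, 255],
    [3.2, 0, 3.2, 0, 0, 0, 255],
    [4, 0, 4, 0, 0, 0, 255],
    [5, 0, 5, 0, 0, 0, 255],
    [5, 0, 5, 0, 0, 0, 255],
  ],
)

```text
time_s: 11.12
eef_pos: [0.5158, -0.0284, 0.1443]
eef_rot: [0.299, 0.579, 0.72, -0.239]
wrist_force: [1.3, -5.2, -2.5]
opening: 0.002
```

```bash
python3 lift.py; python3 - <<'E'
from h import *
p,R=pose(.42,0); s,r,C=rel(p,R); print('from ring centre',-s,'turn',r)
E
```

```text
top bar 0.419 med 0.417 lens c [0.4611 0.2112] lens ang 0.413 ringz [0.1947 0.2056]
scene bar 0.496 med 0.374 lens c [0.4609 0.2106] lens ang 0.414 ringz [0.1884 0.2046]
11.225 [ 1.1 -5.4 -2.2] [ 0.5158 -0.0284  0.1443]
from ring centre [ 30.5   0.3 -14. ] turn [-0.3  0.  -0.6]
```

Emit:
step_arm(
  motion=[
    [0, 0, 3, 0, 0, 0, 255],
    [0, 0, 6, 0, 0, 0, 255],
    [0, 0, 9, 0, 0, 0, 255],
    [0, 0, 12, 0, 0, 0, 255],
    [0, 0, 13, 0, 0, 0, 255],
    [0, 0, 13, 0, 0, 0, 255],
  ],
)

```text
time_s: 11.98
eef_pos: [0.5174, -0.0365, 0.1357]
eef_rot: [0.298, 0.579, 0.72, -0.238]
wrist_force: [0.1, 0.2, 0.5]
opening: -0.002
```

The finger is free of the ring. I'll withdraw along the finger axis, away from the ring.

Emit:
step_arm(
  motion=[
    [-12, 0, 0, 0, 0, 0, 255],
    [-25, 0, 0, 0, 0, 0, 255],
    [-40, 0, 0, 0, 0, 0, 255],
    [-60, 0, 0, 0, 0, 0, 255],
    [-85, 0, 0, 0, 0, 0, 255],
    [-120, 0, 0, 0, 0, 0, 255],
    [-150, 0, 0, 0, 0, 0, 255],
    [-150, 0, 0, 0, 0, 0, 255],
    [-150, 0, 0, 0, 0, 0, 255],
  ],
)

```text
time_s: 13.1
eef_pos: [0.5397, -0.14, 0.2411]
eef_rot: [0.298, 0.579, 0.72, -0.238]
wrist_force: [-0.4, 0.3, -0.3]
opening: -0.004
```

```bash
python3 lift.py; python3 - <<'E'
from h import *
for n in('top','scene'):
    P,c=cloud(n); X,Y=axes(YAW+.42); q=P-POST; a=q@X; b=q@Y
    m=(P[:,2]>.125)&(abs(a+.11)<.045)&(abs(b)<.05)&(P[:,2]<.2); R=np.c_[a,b,P[:,2]][m]
    s=((R[:,0]+.11)+(R[:,2]-.156))/2**.5; t=((R[:,0]+.11)-(R[:,2]-.156))/2**.5
    print(n,m.sum(),'t',np.median(t),'s',np.percentile(s,[2,98]),'b',np.percentile(R[:,1],[2,98]),'z98',np.percentile(R[:,2],98))
    im=np.load(f'/tmp/{n}.npz')['im']
    save(cv2.resize(im[110:300,190:420] if n=='top' else im[130:340,210:470],None,fx=3,fy=3,interpolation=cv2.INTER_CUBIC),f'end_{n}.png')
E
```

```text
top bar 0.41 med 0.423 lens c [0.4607 0.2112] lens ang 0.415 ringz [0.1784 0.1816]
scene bar 0.394 med 0.376 lens c [0.4613 0.2093] lens ang 0.413 ringz [0.1771 0.1792]
13.2 [-0.4  0.4 -0.2] [ 0.5394 -0.1393  0.2407]
top 250 t -0.0010002342087954306 s [-0.02773688  0.03398153] b [-0.0362314   0.03650384] z98 0.18152141433576804
scene 340 t -0.0017855906030281314 s [-0.0340348  0.0307524] b [-0.03772884  0.03602117] z98 0.17888955284109526
```

View pics/end_top.png

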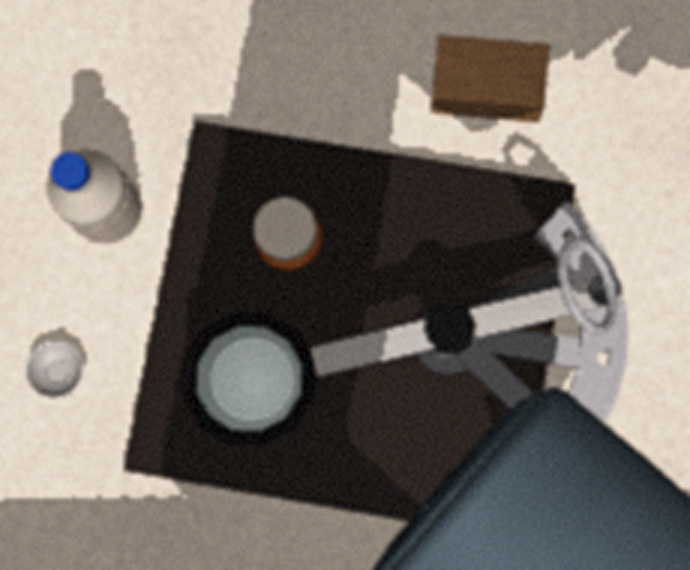

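View pics/end_scene.png

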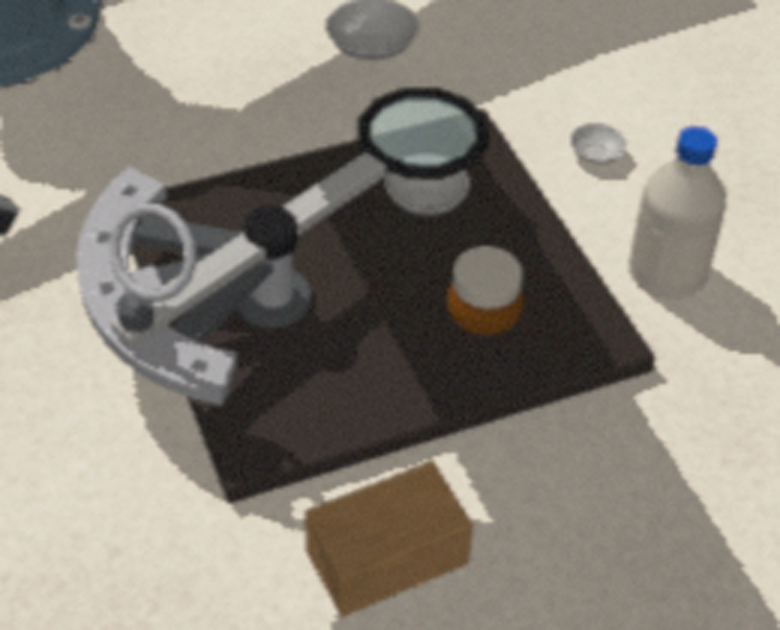

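The lens at (0.461, 0.211) is over the dish at (0.462, 0.217). The ring height is 0.1815 / 0.1789 m in the two views, against 0.1808 / 0.1787 m at the start, so the pin is home. The jar, bottle and carton stand undisturbed, so I'm handing in.

```bash
python3 -c "
from bench import ctrl
print(ctrl.hand_in())"
```

```text
the job is handed in; nothing more can be done
None
```

The pin is home in the next hole on the dish's side, the lens is over the weighing dish, and the job is handed in; it gave no verdict.

I put the shut fingertips through the ring at 45°, lifted the pin about 12 mm and swung the arm to the +0.42 hole. I then let the pin down into the hole on the finger and backed out along the finger axis. It took about 13 s, and no wrist reading at the end of a move was above about 14 N.

**Last checks:**
- **Arm angle:** the lens position gives 0.413–0.415 rad. The bar fits were noisier, at 0.38–0.42, and one scene-view fit read 0.496 while the finger was still in the ring.
- **Pin:** the ring's height is back within 1 mm of its starting value in both views.
- **Lens:** its centre is about 6 mm from the dish's centre, as measured at the start. The dish is now mostly hidden under the lens.
- **Other things:** the jar, bottle and carton look unmoved in the final pictures, but I did not re-measure their positions.
- **Robot:** the gripper is clear of everything and the wrist force reads about zero.

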